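# Lay out the microscope bench

## Task

Set out the bench for a microscope session (left and right as seen from the robot, left being +y): stand the wide jar in the centre of the middle one of the three round coasters, and the slim dropper bottle to its left, in the centre of the leftmost coaster. Seat the flat vial box fully down on the keyed metal base with its notch around the base's pin, and set the small tall tip box on top of it, centred and square, long side along long side. Never lay the jar or the bottle over, and leave the mouse and the little vial where they are.

Things in the scene. Friction and masses are not known exactly. Their poses are not given: they have to be found in the camera images.
- base: fixed dark steel plate, 110 (x) x 76 (y) x 6 mm, with one upright round brass pin (the key) 10 mm across on its centre line at x = +43 mm; the pin rises 20 mm above the plate, straight for 13 mm, then tapering to 5 mm. Origin at the centre of the plate's underside, z up, x towards the pin. When seated, the vial box's origin is straight above this origin and its x axis points the same way
- coaster1: one of three identical round cork coasters, 72 mm across, 4 mm thick, fixed to the bench; origin at the centre of its underside. The three stand, with the keyed base among them, in a rough row running left to right; which of the names is left, middle or right changes from start to start
- coaster2: one of three identical round cork coasters, 72 mm across, 4 mm thick, fixed to the bench; origin at the centre of its underside. The three stand, with the keyed base among them, in a rough row running left to right; which of the names is left, middle or right changes from start to start
- coaster3: one of three identical round cork coasters, 72 mm across, 4 mm thick, fixed to the bench; origin at the centre of its underside. The three stand, with the keyed base among them, in a rough row running left to right; which of the names is left, middle or right changes from start to start
- vial_box: loose flat closed white box with a clear flat lid and vial caps showing through it, 96 (x) x 60 (y) x 32 mm high, about 0.25 kg; in the middle of its +x end a slot (the notch) 15 mm wide and 14 mm deep runs through its whole height and is open at the end. Origin at the centre of the underside of the 96 x 60 outline, z up. Can be gripped across its 60 mm sides, at its middle
- tip_box: loose upright pipette tip box, blue with a clear lid, 64 (x) x 46 (y) x 55 mm high, flat top, 0.12 kg, the same either way round; origin at the centre of its underside, z up
- jar: loose wide round amber glass jar with a white cap, 58 mm across, 70 mm high, 0.2 kg; origin at the centre of its underside, z up
- dropper: loose slim round amber glass bottle with a black dropper bulb, body 30 mm across up to 45 mm high, then narrowing, 88 mm high in all, 0.06 kg; origin at the centre of its underside, z up
- mouse: bystander: black computer mouse, 102 x 58 x 28 mm, beyond the work; origin at the centre of its underside. Not to be moved
- vial: bystander: small standing glass sample vial with a blue cap, 24 mm across, 46 mm high, beyond the work; origin at the centre of its underside. Not to be moved
There are look-alikes about, which are no part of the job. What is shaped like the jar but brown or pink is not meant.

How it is judged:
By the outcome, as a careful person would: the job done as asked, in the order asked, and still so for the second after the job is handed in, with the robot touching nothing.
It also fails if it takes over 115 s, if anything falls off the work surface, if the arm or the gripper's body presses on something with over 40 N, if the wrist force passes 120 N, or if a joint passes its speed limit or range.

## Robot

A 7-joint arm with a two-finger parallel gripper is mounted at the origin on the work surface. World frame = base frame: x ahead of the robot, y to its left, z up, the work surface at z = 0. Lengths are in m, angles in rad, forces in N, time in s.
With the tool pointing down it reaches from about 0.425 to 0.875 m from the base axis. Payload 4.7 kg.
Tool frame: the origin (TCP) lies midway between the tips of the shut fingers; the grasp point (between the pads) lies 19 mm behind it; z points along the fingers, y is the line along which they close (so a half turn about z gives the same grasp; the last joint's range is limited). The gripper opens to 87 mm and grips with 3 to 60 N. Pads are 19 mm wide; open, the fingers measure 117 mm over their backs; the gripper's body (75 mm by 190 mm) begins 51 mm behind the grasp point.
Start: joints at [-1.311, 0.321, -0.07, 1.45, 0.023, 1.371, -0.057], TCP at [0.158, 0.63, 0.223] pointing down, gripper open.
Joint ranges: [-2.86, 2.86], [-0.3, 2.09], [-1.38, 1.24], [0.06, 2.45], [-1.56, 4.7], [0.09, 2.05], [-2.69, 2.69]. Speed limits (rad/s): [2.57, 2.57, 3.14, 3.14, 3.14, 3.14, 3.14].

## Interface

Orientations are given as a rotation vector (axis times angle).
In Python, from bench import monitor, cams, workorder gives the robot as it stands.
- The arm moves only by the tool move_arm, never from a script. Its arguments are lists of equal length, an entry for each row: "slide": the shift along the tool's x, y, z in cm, a list of three; "roll": the turn about the tool's z in rad. In form: {"slide": [[dx, dy, dz], ...], "roll": [roll, ...]}. A call has 1 to 20 rows; each row is the pose to reach, as a shift and turn from the pose commanded when the call began, along the tool's axes at that moment; what a row does not reach only later rows make up. A row lasts 1/10 s, in which the tool goes at most 50 mm and 8.59 degrees, less where a joint would pass 70% of its speed; a pose out of reach is approached as far as the arm can. A call with a gripper value outside its range is refused whole. "gripper" is the finger opening in cm, from 0 to 8.7, set as the call begins (left out, the last holds). The fingers move at their own pace and stop on an object; "squeeze" is the grip in N (left out, the last holds). Time passes only in rows, so rows that repeat a pose let the fingers close. It gives the time, the measured TCP pose, the force, the opening and the grip force at its end, in the units of the state.
- monitor.get_state(): the state, without advancing time (a new reading comes with each control period).
- cams.get_image(name): name is "scene" or "top" or "wrist"; returns the picture (480x640x3 uint8, red, green, blue); there is no depth.
- cams.get_calibration(name): a dict with "mtx" (3x3 intrinsics, pixels), "R" (3x3) and "t" (3): a world point X has camera coordinates R X + t. Camera axes: x right, y down, z forward; pixel columns grow to the right and rows downward; lengths in m; the calibration is good to about 2 mm. A picture is of the moment at which its call begins: read the wrist's pose just before it. get_calibration takes no time and is no camera call; for the wrist camera it gives the pose at the moment of the call.
- workorder.close_job(): hands the job in; it is judged then, once.
The state is a dict: "time": time; "joint_positions": joint angles; "qd": joint speeds; "joint_torque": joint torques, N m; "position": TCP position; "tool_rot": TCP orientation; "ft_force": force on the tool from outside, world axes, zero at the start; "torque": the same for the moment, N m; "grip_width": opening from 0.0 (shut) to 1.0 (fully open); "grip_force": force on a finger pad.
Only numpy, scipy, OpenCV 4.12 (cv2) and the standard library are available. Lean on these libraries where they do the work, as an engineer would, in place of code of your own. Each camera call takes 0.05 s, during which the arm holds its last target. There are 200 camera calls.

## Working session

There is one attempt and no reset: what is moved stays moved. The work goes in short steps, Python scripts to look and compute and a tool call to move; the robot and the scene stay as the last step left them, time stands still between calls to the robot, and variables do not carry over. Pictures are saved under pics/ and viewed, at most 15 in all, crops included, and the job is handed in when it is done.

Besides the shell and the picture viewer there is one more tool, called after "Call:" as a command line: name --pt "numbers of a row" for each row, then --argument value for the rest. move_arm: Moves the arm, as the interface text tells. Its arguments: {"type":"object","properties":{"slide":{"type":"array","items":{"type":"array","items":{"type":"number"}}},"roll":{"type":"array","items":{"type":"number"}},"gripper":{"type":"number"},"squeeze":{"type":"number"}},"required":["slide","roll"]}

```bash
ls; mkdir -p pics; python3 - <<'E'
from bench import monitor,cams
import cv2,numpy as np
s=monitor.get_state()
print({k:np.round(v,3) for k,v in s.items()})
for n in("scene","top"):
    im=cams.get_image(n);cv2.imwrite(f"pics/{n}0.png",im[:,:,::-1])
    c=cams.get_calibration(n);print(n,np.round(c["mtx"],1).tolist(),np.round(c["R"],3).tolist(),np.round(c["t"],3))
E
```

```text
pics
{'time': np.float64(0.0), 'joint_positions': array([-1.311,  0.322, -0.07 ,  1.452,  0.023,  1.371, -0.057]), 'qd': array([-0.   , -0.001, -0.001, -0.001,  0.002, -0.002,  0.   ]), 'joint_torque': array([ 0.0000e+00, -4.9128e+01, -4.0400e-01, -3.1253e+01, -6.4000e-02,
        4.4000e-02,  0.0000e+00]), 'position': array([0.158, 0.63 , 0.221]), 'tool_rot': array([-3.850e-01, -3.118e+00,  3.000e-03]), 'ft_force': array([-0.278, -0.229, -0.141]), 'torque': array([-0.053,  0.05 , -0.017]), 'grip_force': np.float64(0.0), 'grip_width': np.float64(1.002)}
scene [[531.5, 0.0, 319.8], [0.0, 531.5, 237.3], [0.0, 0.0, 1.0]] [[-0.849, 0.529, 0.019], [0.357, 0.598, -0.718], [-0.391, -0.602, -0.696]] [ 0.503 -0.184  1.253]
top [[448.2, 0.0, 326.8], [0.0, 448.2, 250.7], [0.0, 0.0, 1.0]] [[-0.029, -1.0, -0.004], [-0.992, 0.029, -0.126], [0.126, 0.0, -0.992]] [0.016 0.571 0.762]
```

View pics/scene0.png

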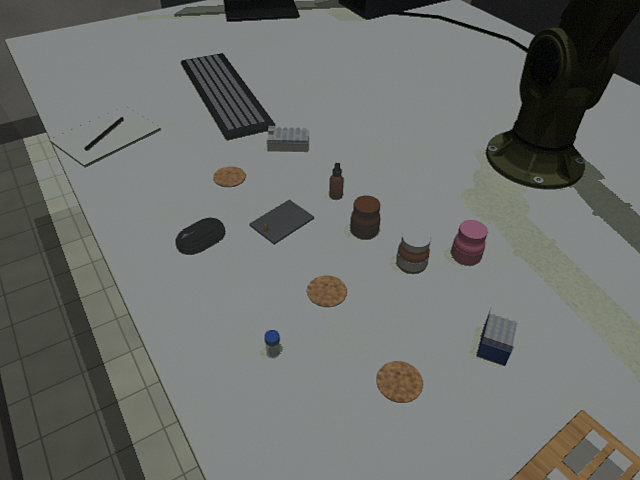

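View pics/top0.png

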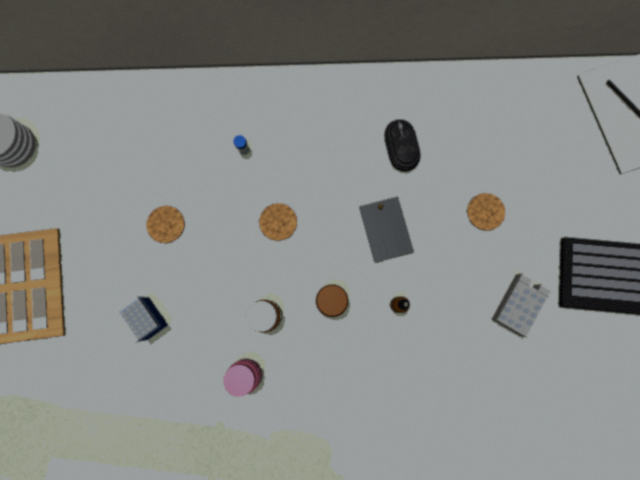

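The scene view shows the white-capped amber jar at (413,252), with the brown and pink look-alikes at (366,217) and (470,243). In the top view:
- Coasters are at (165,224), (278,222) and (487,212).
- The base is at (386,230), with its pin at (380,207).
- The jar is at (262,316) and the dropper at (401,305).
- The vial box is at (523,305), with its notch near (535,283).
- The tip box is at (145,318).

```bash
cat > h.py <<'E'
import cv2,numpy as np
from bench import monitor,cams
def cal(n):
    c=cams.get_calibration(n);return [np.array(c[k],float) for k in("mtx","R","t")]
def ray(c,p):
    K,R,t=c; o=-R.T@t; d=R.T@np.linalg.solve(K,[p[0],p[1],1.]); return o,d/np.linalg.norm(d)
def plane(c,p,z):
    o,d=ray(c,p); return o+d*(z-o[2])/d[2]
def tri(obs):  # [(cal,pix)...] -> point, residual (m)
    A=np.zeros((3,3));b=np.zeros(3);L=[ray(*q) for q in obs]
    for o,d in L:
        P=np.eye(3)-np.outer(d,d);A+=P;b+=P@o
    X=np.linalg.solve(A,b);return X,max(np.linalg.norm((np.eye(3)-np.outer(d,d))@(X-o)) for o,d in L)
def proj(c,X):
    K,R,t=c;q=K@(R@np.asarray(X,float)+t);return q[:2]/q[2]
def blobs(m,amin=30,roi=None):
    m=(m*255).astype(np.uint8)
    if roi: k=np.zeros_like(m);x,y,w,h=roi;k[y:y+h,x:x+w]=1;m=m*k
    return [c for c in cv2.findContours(m,cv2.RETR_EXTERNAL,cv2.CHAIN_APPROX_NONE)[0] if cv2.contourArea(c)>amin]
def cen(c):
    M=cv2.moments(c);return np.array([M['m10'],M['m01']])/M['m00']
E
python3 - <<'E'
from h import *
C={n:cal(n) for n in("top","scene")}
for n in C:
    im=cv2.imread(f"pics/{n}0.png");h=cv2.cvtColor(im,cv2.COLOR_BGR2HSV)
    H,S,V=h[...,0],h[...,1],h[...,2]
    print(n)
    for c in blobs((H>3)&(H<22)&(S>110)&(V>60),20):
        p=cen(c);e=cv2.fitEllipse(c) if len(c)>5 else 0
        print(" orange",p.round(1),cv2.contourArea(c),plane(C[n],p,.004).round(4),np.round(e[1],1))
    for c in blobs((V<95)&(S<70),200): 
        p=cen(c);print(" dark",p.round(1),cv2.contourArea(c),plane(C[n],p,.006).round(4),np.round(cv2.minAreaRect(c)[1:][0],1),cv2.minAreaRect(c)[2])
# crops
t=cv2.imread("pics/top0.png");s=cv2.imread("pics/scene0.png")
cr=lambda im,x,y,w,h:cv2.resize(im[y:y+h,x:x+w],(400,300),interpolation=cv2.INTER_CUBIC)
a=np.vstack([np.hstack([cr(t,222,285,80,60),cr(t,361,275,80,60)]),np.hstack([cr(t,483,270,80,60),cr(t,105,285,80,60)])])
b=np.vstack([np.hstack([cr(s,373,220,80,60),cr(s,297,150,80,60)]),np.hstack([cr(s,248,110,80,60),cr(s,457,305,80,60)])])
cv2.imwrite("pics/ctop.png",a);cv2.imwrite("pics/cscene.png",b)
E
```

```text
top
 orange [331.8 300.3] 712.0 [ 0.4832 -0.0077  0.004 ] [30.  30.3]
 orange [ 32.7 285.6] 5838.0 [0.5261 0.5417 0.004 ] [ 65.1 134.1]
 orange [165.1 224.1] 983.0 [0.634  0.2997 0.004 ] [34.6 36.3]
 orange [277.7 221.5] 971.0 [0.6326 0.089  0.004 ] [34.8 35.5]
 orange [485.7 211.4] 974.5 [ 0.6402 -0.3007  0.004 ] [34.6 36. ]
 dark [506.4 303.9] 284.0 [ 0.4675 -0.3249  0.006 ] [62.2 30.2] 87.1844482421875
 dark [594.8 277.7] 3310.5 [ 0.5104 -0.4901  0.006 ] [85.3 71. ] 5.1021647453308105
 dark [386.  229.5] 2190.0 [ 0.6112 -0.1123  0.006 ] [58.1 39.7] 74.57783508300781
 dark [ 19.4 148. ] 971.5 [0.7896 0.5799 0.006 ] [31.5 46.4] 21.501436233520508
 dark [401.9 145.5] 1400.0 [ 0.7723 -0.1501  0.006 ] [53.1 31.8] 75.96376037597656
 dark [623.2  97.7] 221.5 [ 0.8548 -0.5809  0.006 ] [48.1  5.7] 45.0
 dark [304.1  31.8] 40347.5 [1.0108 0.0309 0.006 ] [ 72. 639.] 90.0
scene
 orange [577.  451.7] 4016.5 [0.493  0.5206 0.004 ] [ 69.2 115.9]
 orange [399.3 381.4] 1373.5 [0.6376 0.3034 0.004 ] [38.6 45.4]
 orange [326.7 290.6] 872.5 [0.636  0.0921 0.004 ] [29.3 38. ]
 orange [414.9 255.1] 61.
[... 483 characters left out ...]
[364.1 230.2] 382.0 [ 4.889e-01 -4.000e-04  6.000e-03] [30.9 21.8] 10.491477012634277
 dark [281.2 221.4] 1418.0 [ 0.618  -0.1072  0.006 ] [30.9 58.7] 57.17145919799805
 dark [607.8 204.4] 2268.5 [-0.0038  0.2001  0.006 ] [111.5  46.4] 34.40266418457031
 dark [287.8 145.4] 435.5 [ 0.4748 -0.334   0.006 ] [14. 41.] 90.0
 dark [226.8  96.6] 4120.5 [ 0.5033 -0.615   0.006 ] [109.8  50.1] 59.03623962402344
 dark [629.5  51.5] 1201.0 [-0.7033 -0.2413  0.006 ] [78. 27.] 90.0
 dark [525.1  12.4] 2085.0 [-0.6539 -0.6268  0.006 ] [ 49. 108.] 90.0
 dark [318.5  10.3] 3511.5 [-0.0242 -0.9994  0.006 ] [355.8  78.3] 13.175893783569336
 dark [ 52.2 298.3] 35700.0 [ 1.0535 -0.1367  0.006 ] [479. 205.] 90.0
```

View pics/ctop.png

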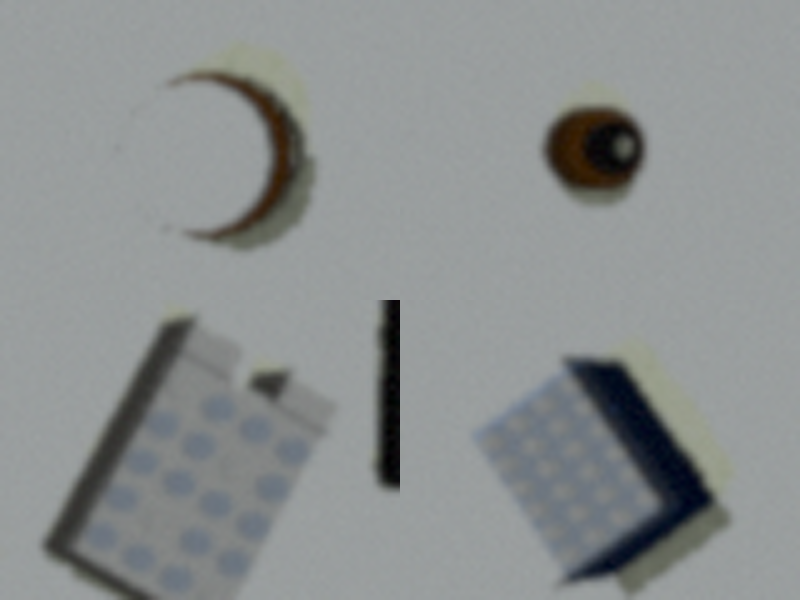

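View pics/cscene.png

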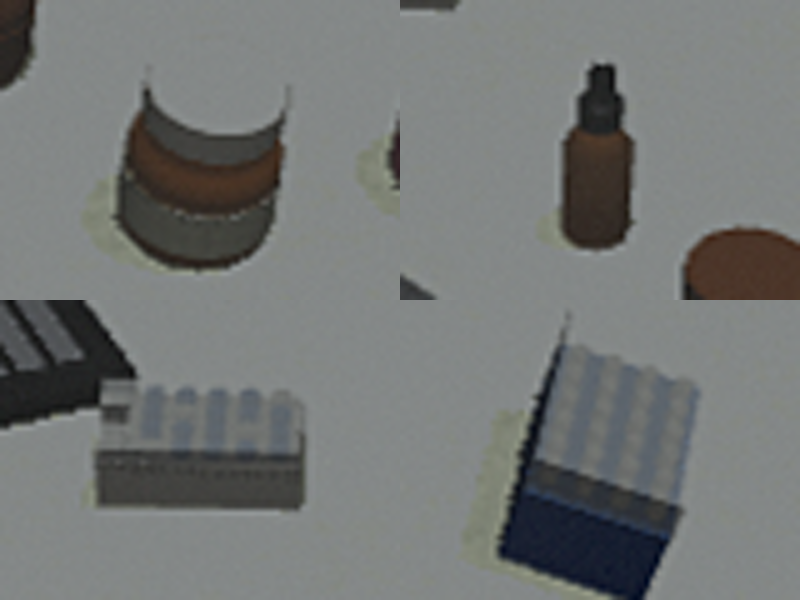

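The crops show the jar's cap rim clearly against its amber side, the dropper's bulb above its body, the vial box with its notch at the far left, and the tip box with its ribbed lid. Next I'll take the wrist camera's offset and rough poses.

```bash
cat >> h.py <<'E'
from scipy.spatial.transform import Rotation as Ro
def toolR(s=None):
    s=s or monitor.get_state();return Ro.from_rotvec(s['tool_rot']).as_matrix(),np.array(s['position'])
def go(xyz,yaw=None):
    """slide(cm) & roll to reach; yaw = world angle of tool y axis (mod pi)"""
    R,p=toolR();sl=R.T@(np.asarray(xyz)-p)*100;y0=np.arctan2(R[1,1],R[0,1]);r=0
    if yaw is not None:
        r=-((yaw-y0+np.pi/2)%np.pi-np.pi/2)
    q=monitor.get_state()['joint_positions']
    print("TCP",p.round(4),"yaw",round(y0,3),"tilt",R[:,2].round(4),"-> slide",sl.round(2),"roll",round(r,3),"q7",round(q[6],2),"t",round(monitor.get_state()['time'],1));return sl,r
E
python3 - <<'E'
from h import *
T,S=cal("top"),cal("scene")
W=cal("wrist");R,p=toolR()
print("cam in tool",(R.T@(-W[1].T@W[2]-p)).round(4),"axes",(R.T@W[1].T).round(3).tolist(),W[0].round(0).tolist())
def tp(a,b,nm):
    X,r=tri([(T,a),(S,b)]);print(nm,X.round(4),"res",round(r,4));return X
f=lambda x,y,ox,oy,qx=0,qy=0:(ox+(x-qx)/5,oy+(y-qy)/5)
# jar cap right-most/top? use centre guess
print("jar top",plane(T,(260.5,315.8),.07).round(4))
print("jar base scene",plane(S,f(197,238,373,220),.0).round(4))
tp(f(622,147,361,275,400),f(601,68,297,150,400),"bulb")
# vial box front-right top corner etc
tp(f(328,435,483,270,0,300),f(97,448,248,110,0,300),"vb c1 (+x,right?)")
tp(f(195,320,483,270,0,300),f(100,380,248,110,0,300),"vb c2")
tp(f(570,360,105,285,400,300),f(680,510,457,305,400,300),"tip a")
tp(f(475,432,105,285,400,300),f(530,460,457,305,400,300),"tip b?")
tp(f(475,432,105,285,400,300),f(680,510,457,305,400,300),"tip c?")
go((.5,.115,.25))
E
```

```text
cam in tool [ 0.0726  0.0008 -0.1616] axes [[0.001, -0.965, -0.263], [1.0, 0.001, 0.0], [-0.0, -0.263, 0.965]] [[407.0, 0.0, 320.0], [0.0, 407.0, 253.0], [0.0, 0.0, 1.0]]
jar top [0.4599 0.113  0.07  ]
jar base scene [0.4661 0.1247 0.    ]
bulb [ 0.4721 -0.1287  0.0813] res 0.0004
vb c1 (+x,right?) [ 0.4809 -0.4218 -0.0277] res 0.0038
vb c2 [ 0.5204 -0.3318  0.0734] res 0.0046
tip a [0.4838 0.3486 0.038 ] res 0.0219
tip b? [0.4879 0.3408 0.0576] res 0.0187
tip c? [0.4723 0.3626 0.0449] res 0.0027
TCP [0.1581 0.63   0.2216] yaw 1.325 tilt [-3.0e-04 -1.7e-03 -1.0e+00] -> slide [-45.69 -41.64  -2.77] roll 0 q7 -0.06 t 0.1
```

Call:
move_arm --pt "-5 -3.6 -0.3" --pt "-10 -8 -1" --pt "-20 -17 -2" --pt "-46 -42 -2.8" --pt "-46 -42 -2.8" --pt "-46 -42 -2.8" --pt "-46 -42 -2.8" --pt "-46 -42 -2.8" --pt "-46 -42 -2.8" --pt "-46 -42 -2.8" --pt "-46 -42 -2.8" --pt "-46 -42 -2.8" --pt "-46 -42 -2.8" --pt "-46 -42 -2.8" --pt "-46 -42 -2.8" --pt "-46 -42 -2.8" --pt "-46 -42 -2.8" --roll '[0.1,0.2,0.35,0.5,0.65,0.8,0.95,1.08,1.08,1.08,1.08,1.08,1.08,1.08,1.08,1.08,1.08]' --gripper 8.7 --squeeze 15

```text
time: 1.8
position: [0.5014, 0.1128, 0.2503]
tool_rot: [-1.929, -2.479, 0.0]
ft_force: [0.2, -0.3, -0.4]
grip_width: 1.0
grip_force: 0.0
```

```bash
cat >> h.py <<'E'
def snap(name):
    c=cal("wrist");im=cams.get_image("wrist")[:,:,::-1].copy();cv2.imwrite(f"pics/{name}.png",im);np.savez(f"pics/{name}.npz",K=c[0],R=c[1],t=c[2]);return c,im
def load(name):
    d=np.load(f"pics/{name}.npz");return [d["K"],d["R"],d["t"]],cv2.imread(f"pics/{name}.png")
E
python3 - <<'E'
from h import *
snap("w1");go((.46,.115,.15))
E
```

```text
TCP [0.5016 0.1126 0.2504] yaw 0.248 tilt [-3.e-04  2.e-04 -1.e+00] -> slide [ 1.25 -3.97 10.04] roll 0 q7 -0.02 t 1.9
```

View pics/w1.png

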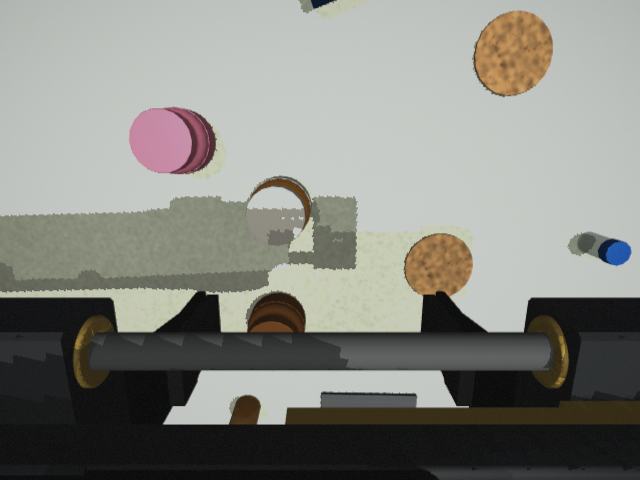

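The wrist view shows the jar at (278,212), the middle coaster at (438,265) and the left coaster at (513,53). Next I'll fit the cap rim and the coasters.

```bash
python3 - <<'E'
from h import *
def circ(P):
    A=np.c_[2*P,np.ones(len(P))];s=np.linalg.lstsq(A,(P**2).sum(1),rcond=None)[0];return s[:2],np.sqrt(s[2]+s[:2]@s[:2])
T=cal("top");tim=cv2.imread("pics/top0.png");W,wim=load("w1")
for n,c,im,roi,g in(("top",T,tim,(235,292,55,50),(261,316)),("w1",W,wim,(235,165,90,75),(277,215))):
    h=cv2.cvtColor(im,cv2.COLOR_BGR2HSV);m=(h[...,0]<25)&(h[...,1]>90)
    k=np.zeros_like(m);x,y,w,hh=roi;k[y:y+hh,x:x+w]=1;m&=k
    # inner & outer radial edges from guess centre
    inn=[];out=[]
    for a in np.linspace(0,2*np.pi,180,endpoint=False):
        r=np.arange(8,45,.25);q=np.c_[g[0]+r*np.cos(a),g[1]+r*np.sin(a)];v=m[np.round(q[:,1]).astype(int),np.round(q[:,0]).astype(int)]
        if v.sum()>=6: i=np.where(v)[0];inn.append(q[i[0]]);out.append(q[i[-1]])
    for z,E,nm in((.07,inn,"cap"),(.06,inn,"cap"),(.05,inn,"cap")):
        P=np.array([plane(c,e,z)[:2] for e in E]);cc,r=circ(P);print(n,nm,z,cc.round(4),"r",round(r,4),len(E))
for c in blobs((lambda h:(h[...,0]>3)&(h[...,0]<22)&(h[...,1]>70)&(h[...,2]>90))(cv2.cvtColor(wim,cv2.COLOR_BGR2HSV)),1500):
    for z in(0,.004):
        P=np.array([plane(W,e,z)[:2] for e in c[:,0]]);cc,r=cv2.minEnclosingCircle(P.astype(np.float32));e2,r2=circ(P);print("coaster",cen(c).round(1),z,e2.round(4),round(r2,4),np.round(cc,4),round(r,4))
S=cal("scene")
for a,b,w in(((277.7,221.5),(326.7,290.6),(438.5,265)),((165.1,224.1),(399.3,381.4),(513,53.5))):
    print(tri([(T,a),(S,b)])[0].round(4),tri([(T,a),(W,w)])[0].round(4),tri([(T,a),(S,b),(W,w)]))
E
```

```text
top cap 0.07 [0.4595 0.1108] r 0.0256 51
top cap 0.06 [0.4594 0.1123] r 0.026 51
top cap 0.05 [0.4593 0.1138] r 0.0263 51
w1 cap 0.07 [0.4616 0.1171] r 0.0248 77
w1 cap 0.06 [0.461  0.1152] r 0.0255 77
w1 cap 0.05 [0.4603 0.1132] r 0.0262 77
coaster [438.4 264.8] 0 [0.635  0.0918] 0.0347 [0.6351 0.0905] 0.0361
coaster [438.4 264.8] 0.004 [0.6335 0.0927] 0.0343 [0.6337 0.0914] 0.0357
coaster [513.3  52.7] 0 [0.6365 0.3032] 0.0354 [0.6363 0.3033] 0.0362
coaster [513.3  52.7] 0.004 [0.635  0.3021] 0.035 [0.6348 0.3022] 0.0359
[ 6.337e-01  8.930e-02 -2.000e-04] [ 0.6356  0.0906 -0.0051] (array([6.34232744e-01, 9.05346971e-02, 3.97947669e-04]), np.float64(0.001965308041410551))
[ 0.6351  0.3014 -0.0011] [0.6349 0.3016 0.002 ] (array([6.35565492e-01, 3.02067492e-01, 2.12855639e-04]), np.float64(0.001320817200929652))
```

Call:
move_arm --pt "0.5 -2 3" --pt "1.15 -4 7" --pt "1.15 -4 10" --pt "1.15 -4 13" --pt "1.15 -4 16" --pt "1.15 -4 19" --pt "1.15 -4 21" --pt "1.15 -4 22.5" --pt "1.15 -4 23.4" --pt "1.15 -4 23.4" --pt "1.15 -4 23.4" --roll '[0,0,0,0,0,0,0,0,0,0,0]'

```text
time: 2.95
position: [0.4609, 0.113, 0.0171]
tool_rot: [1.932, 2.477, 0.001]
ft_force: [0.3, 0.5, 0.1]
grip_width: 0.997
grip_force: 0.0
```

Call:
move_arm --pt "0 0 0" --pt "0 0 0" --pt "0 0 0" --pt "0 0 0" --pt "0 0 0" --pt "0 0 0" --pt "0 0 0" --pt "0 0 0" --roll '[0,0,0,0,0,0,0,0]' --gripper 0 --squeeze 15

```text
time: 3.75
position: [0.4608, 0.1127, 0.0168]
tool_rot: [1.933, 2.476, 0.001]
ft_force: [-1.0, 0.2, 1.9]
grip_width: 0.66
grip_force: 15.0
```

```bash
python3 - <<'E'
from h import *
go((.634,.091,.06),.143)
E
```

```text
TCP [0.4608 0.1127 0.0168] yaw 0.245 tilt [ 4.e-04  3.e-04 -1.e+00] -> slide [-6.31 16.28 -4.31] roll 0.102 q7 0.04 t 3.8
```

Call:
move_arm --pt "0 0 -1" --pt "0 0 -2.5" --pt "-0.5 1.3 -4" --pt "-1.5 4 -4" --pt "-2.7 7 -4" --pt "-4 10.3 -4" --pt "-5.1 13 -4" --pt "-5.9 15.2 -4" --pt "-6.34 16.3 -3.5" --pt "-6.34 16.3 -2.5" --pt "-6.34 16.3 -1.8" --pt "-6.34 16.3 -1.2" --pt "-6.34 16.3 -0.8" --pt "-6.34 16.3 -0.6" --pt "-6.34 16.3 -0.5" --pt "-6.34 16.3 -0.45" --pt "-6.34 16.3 -0.45" --roll '[0,0,0,0,0,0,0,0,0,0,0,0,0,0,0,0,0]'

```text
time: 5.45
position: [0.6343, 0.0907, 0.0214]
tool_rot: [1.933, 2.476, 0.001]
ft_force: [0.3, 0.1, -1.1]
grip_width: 0.663
grip_force: 15.0
```

```bash
python3 - <<'E'
from h import *
s=monitor.get_state();print(s['ft_force'].round(2),s['grip_width'],s['grip_force']);go((.6345,.0908,.0208))
c,im=snap("w2");cv2.imwrite("pics/w2c.png",cv2.resize(im[150:420,130:510],(760,540)))
E
```

```text
[ 0.3   0.08 -1.09] 0.6630106625392989 14.999671163968742
TCP [0.6343 0.0907 0.0214] yaw 0.245 tilt [ 5.e-04  2.e-04 -1.e+00] -> slide [-0.    0.03  0.06] roll 0 q7 0.26 t 5.5
```

View pics/w2c.png

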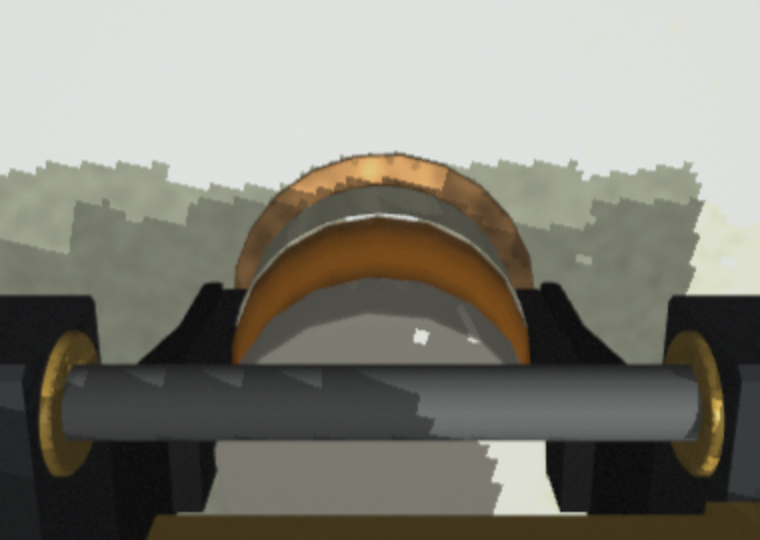

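```bash
python3 - <<'E'
from h import *
c,im=load("w2");R,p=toolR()
for q in((322,226),(322,242.7)): print(((R.T@(plane(c,q,.004)-p))*1000).round(1))
# coaster rim edges: visible cork mask -> circle in tool frame
h=cv2.cvtColor(im,cv2.COLOR_BGR2HSV);print(h[229,322],h[236,322],h[245,322])
P=np.array([(R.T@(plane(c,(x,y),.004)-p))[:2]*1000 for x,y in((322,226),(322-35,239.5),(322+33,239),(250,283),(395,283),(265,258),(380,256.5))]);print(P.round(1))
A=np.c_[2*P,np.ones(len(P))];s=np.linalg.lstsq(A,(P**2).sum(1),rcond=None)[0];print("coaster centre in tool mm",s[:2].round(1),np.sqrt(s[2]+s[:2]@s[:2]))
E
```

```text
[36.5  0.6 17.4]
[28.9  0.6 17.4]
[ 16 133 193] [ 17 133 219] [30 39 91]
[[ 36.5   0.6]
 [ 30.3 -15.2]
 [ 30.6  15.5]
 [  9.5 -32.8]
 [  9.6  34.6]
 [ 21.6 -25.4]
 [ 22.4  27.1]]
coaster centre in tool mm [0.5 0.9] 34.4579421227006
```

Call:
move_arm --pt "0 0 0.07" --pt "0 0 0.07" --pt "0 0 0.07" --pt "0 0 0.07" --pt "0 0 0.07" --pt "0 0 0.07" --roll '[0,0,0,0,0,0]' --gripper 8.7

```text
time: 6.1
position: [0.6341, 0.0907, 0.0204]
tool_rot: [1.933, 2.476, 0.0]
ft_force: [0.8, -0.4, 0.6]
grip_width: 0.99
grip_force: 0.0
```

Call:
move_arm --pt "0 0 -2" --pt "0 0 -5" --pt "0 0 -9" --pt "-2 -2 -13" --pt "-5 -5.5 -17" --pt "-8 -9 -18" --pt "-11 -13 -18" --pt "-14 -16 -18" --pt "-15.2 -17.6 -18" --pt "-15.2 -17.6 -18" --pt "-15.2 -17.6 -18" --pt "-15.2 -17.6 -18" --roll '[0,0,0,0.1,0.2,0.3,0.4,0.51,0.51,0.51,0.51,0.51]'

```text
time: 7.3
position: [0.5011, -0.0977, 0.2003]
tool_rot: [2.492, 1.912, 0.0]
ft_force: [-0.1, -0.3, 0.2]
grip_width: 1.001
grip_force: 0.0
```

```bash
python3 - <<'E'
from h import *
snap("w3");go((.472,-.129,.022))
E
```

```text
TCP [ 0.501  -0.0978  0.2002] yaw -0.262 tilt [-2.e-04 -4.e-04 -1.e+00] -> slide [-3.76 -1.99 17.82] roll 0 q7 -0.1 t 7.3
```

View pics/w3.png

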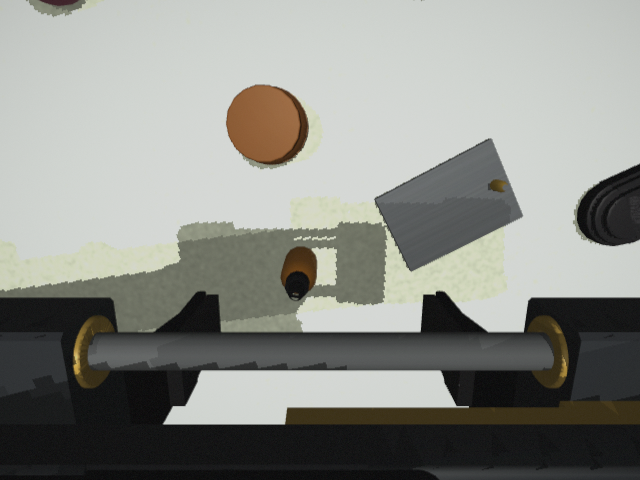

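The wrist view shows the base's corners at (376,200), (491,139), (522,215) and (411,271), with the pin at (497,185). The dropper's bulb tip is at (296,294) and its body's far foot edge is near (302,247).

```bash
python3 - <<'E'
from h import *
c,im=load("w3");T,S=cal("top"),cal("scene")
tip=[(T,(405.4,304.4)),(S,(337.2,163.6)),(c,(296.5,293))]
print("bulb",tri(tip),tri(tip[::2])[0].round(4))
h=cv2.cvtColor(im,cv2.COLOR_BGR2HSV);m=(h[...,0]<25)&(h[...,1]>90)
b=max(blobs(m,50,(260,225,80,75)),key=cv2.contourArea);print("amber bbox",cv2.boundingRect(b))
x,y,w,hh=cv2.boundingRect(b);f=plane(c,(x+w/2+1,y),0);o=ray(c,(320,240))[0];d=(f-o)[:2];d/=np.linalg.norm(d)
print("foot far",f.round(4),"centre",(f[:2]-d*.015).round(4))
# base
g=(h[...,1]<60)&(h[...,2]<165)&(h[...,2]>70)
b=max(blobs(cv2.morphologyEx(g.astype(np.uint8),cv2.MORPH_OPEN,np.ones((5,5)))>0,3000,(365,125,175,160)),key=cv2.contourArea)
r=cv2.approxPolyDP(cv2.convexHull(b),8,True)[:,0];print("poly",r.tolist())
P=np.array([plane(c,q,.006) for q in b[:,0]])[:,:2]
mr=cv2.minAreaRect((P*1000).astype(np.float32));print("base rect",np.round(mr[0],1),np.round(mr[1],1),mr[2])
Q=np.array([plane(c,q,.006)[:2] for q in r]);print(Q.round(4).tolist())
br=[(T,(380.5,206.5)),(c,(496,187))];print("pin",plane(c,(502,187.5),.006).round(4),plane(c,(491,184),.026).round(4))
print("pix brass",[cen(q).round(1) for q in blobs((h[...,0]<30)&(h[...,1]>90),15,(470,160,60,50))],cv2.boundingRect(blobs((h[...,0]<30)&(h[...,1]>90),15,(470,160,60,50))[0]))
E
```

```text
bulb (array([ 0.47314328, -0.1276271 ,  0.08171263]), np.float64(0.0019995185812609873)) [ 0.4721 -0.1312  0.0668]
amber bbox (281, 247, 35, 44)
foot far [ 0.4766 -0.1126  0.    ] centre [ 0.4833 -0.0992]
poly [[492, 140], [521, 217], [410, 269], [378, 196]]
base rect [ 614.2 -109.9] [108.7  76.8] 13.19188117980957
[[0.6591, -0.0634], [0.6739, -0.1353], [0.5694, -0.1573], [0.5559, -0.0846]]
pin [ 0.6615 -0.1051  0.006 ] [ 0.6452 -0.0956  0.026 ]
pix brass [array([497.1, 185.1])] (490, 180, 18, 12)
```

Call:
move_arm --pt "-1.8 -1 2" --pt "-3.6 -2.1 4" --pt "-3.6 -2.1 6" --pt "-3.6 -2.1 8.5" --pt "-3.6 -2.1 11" --pt "-3.6 -2.1 13.5" --pt "-3.6 -2.1 15.5" --pt "-3.6 -2.1 17" --pt "-3.6 -2.1 17.7" --pt "-3.6 -2.1 17.7" --pt "-3.6 -2.1 17.7" --roll '[0,0,0,0,0,0,0,0,0,0,0]'

```text
time: 8.45
position: [0.4712, -0.1286, 0.0237]
tool_rot: [2.494, 1.909, 0.0]
ft_force: [-0.6, -0.0, -0.5]
grip_width: 0.999
grip_force: 0.0
```

Call:
move_arm --pt "0 0 0" --pt "0 0 0" --pt "0 0 0" --pt "0 0 0" --pt "0 0 0" --pt "0 0 0" --pt "0 0 0" --pt "0 0 0" --pt "0 0 0" --pt "0 0 0" --roll '[0,0,0,0,0,0,0,0,0,0]' --gripper 0 --squeeze 8

```text
time: 9.45
position: [0.4707, -0.1288, 0.0234]
tool_rot: [2.495, 1.908, 0.0]
ft_force: [0.8, 0.1, 0.2]
grip_width: 0.339
grip_force: 8.0
```

```bash
python3 - <<'E'
from h import *
print(monitor.get_state()['grip_width'])
go((.6355,.302,.0275),.445)
c,im=snap("w4");cv2.imwrite("pics/w4c.png",cv2.resize(im[200:400,180:460],(560,400)))
E
```

```text
0.3387290037366156
TCP [ 0.4707 -0.1288  0.0234] yaw -0.265 tilt [ 3.e-04 -0.e+00 -1.e+00] -> slide [45.89  4.62 -0.4 ] roll -0.71 q7 0.12 t 9.4
```

View pics/w4c.png

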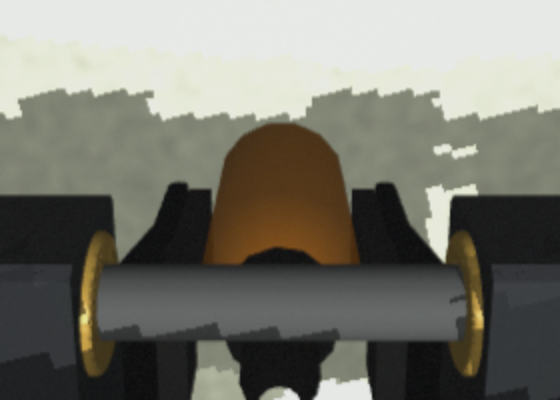

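```bash
python3 - <<'E'
from h import *
c,im=load("w4");R,p=toolR()
X=plane(c,(321,261.5),0);print("dropper centre offset tool mm",(R.T@(X-p)*1000-[15,0,0]).round(1))
E
```

```text
dropper centre offset tool mm [ 3.  -0.2 23.4]
```

Call:
move_arm --pt "0 0 -1.5" --pt "0 0 -4" --pt "0 0 -7" --pt "1 0.1 -10" --pt "3 0.3 -12.5" --pt "6.5 0.7 -13" --pt "10.5 1 -13" --pt "15 1.5 -13" --pt "19.5 2 -13" --pt "24 2.4 -13" --pt "28.5 2.9 -13" --pt "33 3.3 -13" --pt "37.5 3.8 -13" --pt "41 4.1 -13" --pt "43.5 4.4 -13" --pt "45 4.5 -13" --pt "45.9 4.6 -13" --pt "45.9 4.6 -12" --pt "45.9 4.6 -10" --pt "45.9 4.6 -8" --roll '[0,0,0,0,-0.07,-0.14,-0.21,-0.28,-0.35,-0.42,-0.49,-0.56,-0.63,-0.7,-0.7,-0.7,-0.7,-0.7,-0.7,-0.7]'

```text
time: 11.5
position: [0.6352, 0.3003, 0.1025]
tool_rot: [1.692, 2.647, -0.001]
ft_force: [-0.3, 0.5, -0.8]
grip_width: 0.343
grip_force: 8.0
```

```bash
python3 - <<'E'
from h import *
print(monitor.get_state()['grip_width'])
c,im=snap("w5");R,p=toolR();go((.6355,.302,.0275))
h=cv2.cvtColor(im,cv2.COLOR_BGR2HSV)
for b in blobs((h[...,0]>3)&(h[...,0]<22)&(h[...,1]>70)&(h[...,2]>90),500): print(cv2.boundingRect(b),cv2.contourArea(b))
cv2.imwrite("pics/w5c.png",im[100:420,100:540])
E
```

```text
0.3428413273385837
TCP [0.6328 0.2993 0.098 ] yaw 0.433 tilt [-0.0057 -0.0039 -1.    ] -> slide [0.14 0.41 7.05] roll 0 q7 0.11 t 11.6
(287, 301, 69, 31) 1390.0
(270, 199, 106, 95) 6420.5
```

View pics/w5c.png

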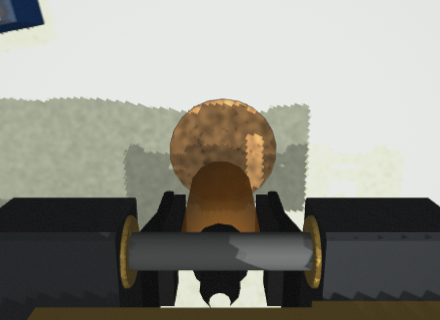

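Call:
move_arm --pt "-0.1 0 0" --pt "-0.3 0 1" --pt "-0.3 0 2.5" --pt "-0.3 0 4" --pt "-0.3 0 5.3" --pt "-0.3 0 6.3" --pt "-0.3 0 7" --pt "-0.3 0 7.2" --pt "-0.3 0 7.2" --pt "-0.3 0 7.2" --roll '[0,0,0,0,0,0,0,0,0,0]'

```text
time: 12.55
position: [0.6369, 0.2997, 0.0321]
tool_rot: [1.689, 2.648, 0.002]
ft_force: [0.6, 0.1, 0.3]
grip_width: 0.338
grip_force: 8.0
```

```bash
python3 - <<'E'
from h import *
c,im=snap("w6");R,p=toolR();go((.6355,.302,.0278))
h=cv2.cvtColor(im,cv2.COLOR_BGR2HSV)
m=(h[...,0]>3)&(h[...,0]<22)&(h[...,1]>70)&(h[...,2]>60)
for b in blobs(m,300,(200,150,240,200)):
    print(cv2.boundingRect(b),cv2.contourArea(b))
cv2.imwrite("pics/w6c.png",cv2.resize(im[180:350,200:440],(720,510)))
E
```

```text
TCP [0.637  0.2997 0.0322] yaw 0.435 tilt [ 1.3e-03  7.0e-04 -1.0e+00] -> slide [ 0.27 -0.04  0.44] roll 0 q7 0.13 t 12.6
(250, 217, 143, 116) 11446.5
```

View pics/w6c.png

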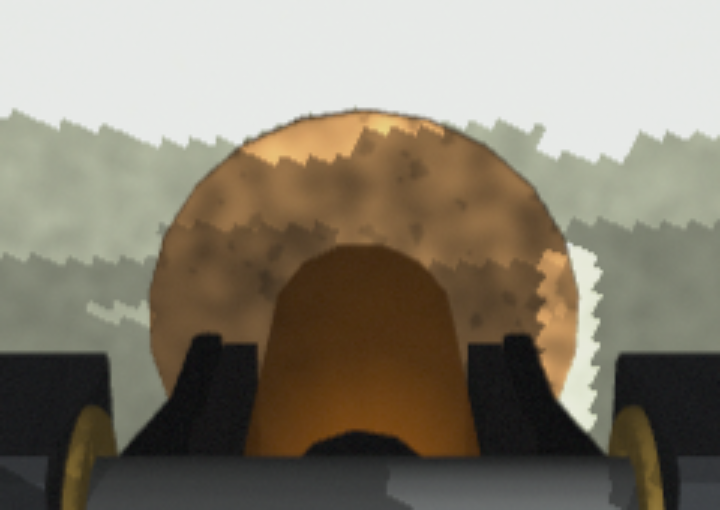

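```bash
python3 - <<'E'
from h import *
c,im=load("w6");R,p=toolR()
P=np.array([(R.T@(plane(c,q,.004)-p))[:2]*1000 for q in((320.7,216),(250,280),(392.7,281.7),(281,230),(376.7,240.7),(255,258.3))])
A=np.c_[2*P,np.ones(len(P))];s=np.linalg.lstsq(A,(P**2).sum(1),rcond=None)[0];print("coaster",s[:2].round(1),np.sqrt(s[2]+s[:2]@s[:2]))
print("dropper",((R.T@(plane(c,(320.3,261.7),p[2]-.0234)-p))*1000-[15,0,0]).round(1))
E
```

```text
coaster [3.6 0.6] 35.27390537442469
dropper [ 3.2 -0.  23.4]
```

Call:
move_arm --pt "0 0 0.3" --pt "0 0 0.46" --pt "0 0 0.46" --pt "0 0 0.46" --pt "0 0 0.46" --pt "0 0 0.46" --pt "0 0 0.46" --roll '[0,0,0,0,0,0,0]'

```text
time: 13.3
position: [0.6368, 0.2997, 0.0274]
tool_rot: [1.689, 2.648, 0.001]
ft_force: [-0.7, -0.2, 4.9]
grip_width: 0.341
grip_force: 8.0
```

Call:
move_arm --pt "0 0 0" --pt "0 0 0" --pt "0 0 0" --pt "0 0 0" --pt "0 0 0" --pt "0 0 -1.5" --pt "0 0 -4" --pt "0 0 -8" --roll '[0,0,0,0,0,0,0,0]' --gripper 8.7

```text
time: 14.1
position: [0.6348, 0.2988, 0.106]
tool_rot: [-1.689, -2.647, 0.006]
ft_force: [-0.2, 0.3, 0.2]
grip_width: 0.959
grip_force: 0.0
```

Call:
move_arm --pt "0 0 -4" --pt "-1.5 -1.2 -8.5" --pt "-4 -3.3 -9.5" --pt "-7 -5.8 -9.5" --pt "-10.5 -8.7 -9.5" --pt "-14 -11.6 -9.5" --pt "-17.5 -14.6 -9.5" --pt "-21 -17.5 -9.5" --pt "-24.5 -20.4 -9.5" --pt "-28 -23.3 -9.5" --pt "-31.5 -26.2 -9.5" --pt "-35 -29.1 -9.5" --pt "-38.5 -32 -9.5" --pt "-42 -35 -9.5" --pt "-45.5 -37.9 -9.5" --pt "-48 -40 -9.5" --pt "-50 -41.7 -9.5" --pt "-50 -41.7 -9.5" --pt "-50 -41.7 -9.5" --pt "-50 -41.7 -9.5" --roll '[0,0.1,0.25,0.4,0.55,0.7,0.85,1.0,1.15,1.3,1.45,1.6,1.75,1.9,2.05,2.2,2.35,2.5,2.5,2.5]'

```text
time: 16.1
position: [0.4694, -0.3291, 0.2022]
tool_rot: [-3.047, 0.761, -0.001]
ft_force: [0.6, 0.2, 0.0]
grip_width: 1.0
grip_force: 0.0
```

```bash
python3 - <<'E'
from h import *
c,im=snap("w7");go((.455,-.345,.2))
E
```

```text
TCP [ 0.4695 -0.3288  0.2021] yaw -2.06 tilt [ 8.e-04  8.e-04 -1.e+00] -> slide [-0.52  2.11  0.21] roll 0 q7 -1.26 t 16.1
```

View pics/w7.png

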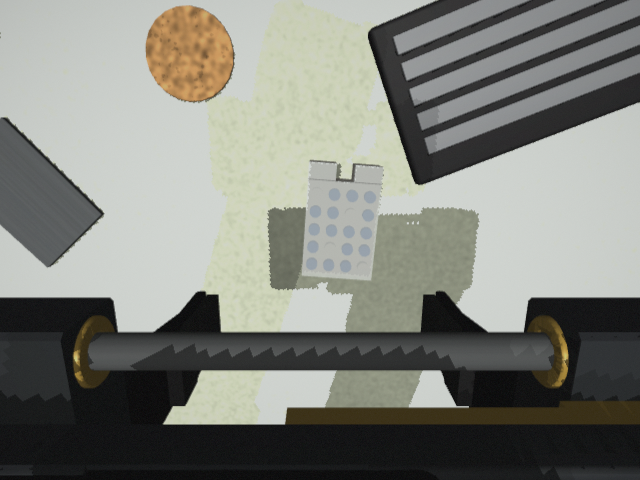

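The view shows the vial box with corners near (310,160), (383,165), (371,280) and (303,276), and its notch at (346,172).

```bash
python3 - <<'E'
from h import *
c,im=load("w7")
P=np.array([plane(c,q,.032)[:2] for q in((310,160),(383,165),(371,280),(303,276))])
print(P.round(4).tolist(),[round(np.linalg.norm(P[i]-P[i-1]),4) for i in range(4)],P.mean(0).round(4))
cv2.imwrite("pics/w7c.png",cv2.resize(im[145:300,280:400],(600,775))[:, :][:600] if 0 else cv2.resize(im[150:295,275:415],(560,580),interpolation=cv2.INTER_CUBIC))
E
```

```text
[[0.5239, -0.348], [0.4931, -0.3975], [0.4106, -0.3464], [0.4412, -0.2965]] [np.float64(0.0974), np.float64(0.0583), np.float64(0.0971), np.float64(0.0586)] [ 0.4672 -0.3471]
```

View pics/w7c.png

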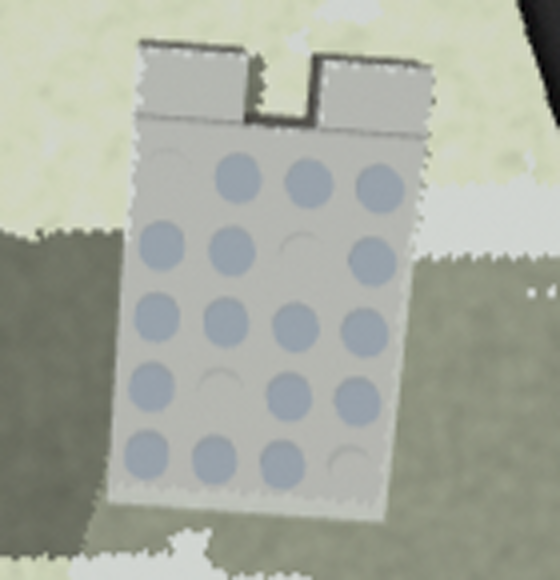

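```bash
python3 - <<'E'
from h import *
c,im=load("w7");T=cal("top");tm=cv2.imread("pics/top0.png")
q=((310,161.3),(383.2,166.5),(371,280.5),(302,275))
P=np.array([plane(c,u,.032)[:2] for u in q]);d=(P[0]-P[3]+P[1]-P[2]);print("centre",P.mean(0).round(4),"yaw",np.arctan2(d[1],d[0]).round(4),[round(np.linalg.norm(P[i]-P[i-1]),4) for i in range(4)])
for u,t in((q[0],(522,274)),(q[1],(549,297))): print("tri",tri([(T,t),(c,u)])[0].round(4),tri([(T,t),(c,u)])[1].round(4))
g=P.mean(0);y=np.arctan2(d[1],d[0])
go((g[0],g[1],.005),y+np.pi/2)
E
```

```text
centre [ 0.4669 -0.3468] yaw -0.5622 [np.float64(0.0955), np.float64(0.0585), np.float64(0.0964), np.float64(0.0595)]
tri [ 0.5212 -0.3477  0.0285] 0.0017
tri [ 0.4831 -0.402   0.004 ] 0.0057
TCP [ 0.4695 -0.3288  0.2021] yaw -2.06 tilt [ 8.e-04  8.e-04 -1.e+00] -> slide [ 0.6   1.73 19.71] roll 0.073 q7 -1.26 t 16.1
```

Call:
move_arm --pt "0.3 0.8 3" --pt "0.6 1.73 7" --pt "0.6 1.73 10" --pt "0.6 1.73 13" --pt "0.6 1.73 16" --pt "0.6 1.73 18" --pt "0.6 1.73 19.1" --pt "0.6 1.73 19.6" --pt "0.6 1.73 19.6" --pt "0.6 1.73 19.6" --roll '[0.07,0.07,0.073,0.073,0.073,0.073,0.073,0.073,0.073,0.073]'

```text
time: 17.15
position: [0.4669, -0.3481, 0.0068]
tool_rot: [3.016, -0.878, 0.003]
ft_force: [0.4, -0.1, -0.2]
grip_width: 0.994
grip_force: 0.0
```

Call:
move_arm --pt "0 0 0" --pt "0 0 0" --pt "0 0 0" --pt "0 0 0" --pt "0 0 0" --pt "0 0 0" --pt "0 0 0" --pt "0 0 0" --roll '[0,0,0,0,0,0,0,0]' --gripper 0 --squeeze 25

```text
time: 17.95
position: [0.4663, -0.3475, 0.0059]
tool_rot: [-3.016, 0.879, -0.001]
ft_force: [0.2, 2.6, 3.8]
grip_width: 0.686
grip_force: 25.0
```

```bash
python3 - <<'E'
from h import *
print(monitor.get_state()['grip_width']*87)
c,im=snap("w8");R,p=toolR();go((.5,-.25,.15))
cv2.imwrite("pics/w8c.png",cv2.resize(im[160:400,200:440],(600,600),interpolation=cv2.INTER_CUBIC))
E
```

```text
59.71383995418381
TCP [ 0.4663 -0.3475  0.0059] yaw -2.138 tilt [ 5.e-04  5.e-04 -1.e+00] -> slide [ -2.4  -10.04 -14.4 ] roll 0 q7 -1.12 t 18.0
```

View pics/w8c.png

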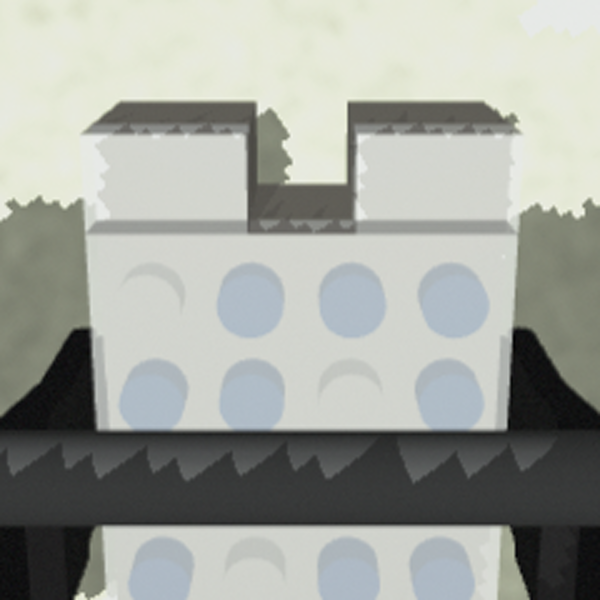

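```bash
python3 - <<'E'
from h import *
c,im=load("w8");R,p=toolR();f=lambda x,y:(200+x/2.5,160+y/2.5)
for nm,q,z in(("bot L",(122,101),0),("bot R",(482,101),0),("top L",(84,133),.032),("top R",(518,133),.032),("notch L",(249,140),.032),("notch R",(356,140),.032),("nbot",(303,185),0),("ntop",(303,222),.032)):
    print(nm,(R.T@(plane(c,f(*q),z)-p)*1000).round(1))
# base/pin from w3
c,im=load("w3")
h=cv2.cvtColor(im,cv2.COLOR_BGR2HSV);b=blobs((h[...,0]<30)&(h[...,1]>90),15,(470,160,60,50))[0]
print(b[:,0].tolist())
a=.2075;print("model pin foot/top px",[proj(c,(.6142+.043*np.cos(a),-.1099+.043*np.sin(a),z)).round(1) for z in(.006,.026)])
E
```

```text
bot L [ 47.9 -30.    5.9]
bot R [47.9 29.3  5.9]
top L [ 48.1 -29.7 -26.1]
top R [ 48.1  28.6 -26.1]
notch L [ 47.2  -7.5 -26.1]
notch R [ 47.2   6.9 -26.1]
nbot [33.7 -0.2  5.9]
ntop [ 35.7  -0.2 -26.1]
[[493, 180], [492, 181], [491, 182], [491, 183], [490, 184], [490, 185], [490, 186], [490, 187], [491, 188], [492, 189], [493, 189], [494, 190], [495, 190], [496, 190], [497, 190], [498, 191], [499, 191], [500, 191], [501, 191], [502, 191], [503, 191], [503, 190], [502, 189], [501, 188], [501, 187], [502, 186], [503, 185], [504, 184], [505, 183], [506, 183], [507, 184], [506, 183], [505, 182], [504, 181], [503, 181], [502, 181], [501, 181], [500, 180], [499, 180], [498, 180], [497, 180], [496, 180], [495, 180], [494, 180]]
model pin foot/top px [array([495.4, 184.5]), array([505.5, 187. ])]
```

```bash
python3 - <<'E'
from h import *
c,im=load("w3");g=cv2.cvtColor(im,cv2.COLOR_BGR2GRAY).astype(float)
Q=np.array([[492,140],[521.5,216],[410.5,270],[377,198.5]],float)
gr=lambda p:cv2.getRectSubPix(g.astype(np.float32),(1,1),(float(p[0]),float(p[1])))[0,0]
ctr=Q.mean(0);L=[]
for i in range(4):
    a,b=Q[i],Q[(i+1)%4];n=np.array([b[1]-a[1],a[0]-b[0]]);n/=np.linalg.norm(n);n*=np.sign(n@(a-ctr))
    pts=[]
    for s in np.linspace(.1,.9,40):
        p0=a+s*(b-a);v=np.array([gr(p0+n*k) for k in np.arange(-6,6.1,.5)]);d=np.abs(np.diff(np.convolve(v,[.25,.5,.25],'valid')));pts.append(p0+n*(-6+.5*(d.argmax()+1.5)))
    W=np.array([plane(c,p,.006)[:2] for p in pts]);vx,vy,x,y=cv2.fitLine(W.astype(np.float32),cv2.DIST_HUBER,0,.001,.01).ravel()
    an=np.arctan2(vy,vx);r=np.abs((W-[x,y])@[-vy,vx]);print(i,"ang",round((an+np.pi/4)%(np.pi/2)-np.pi/4,4),"res",np.median(r).round(5),"mid",round(x,4),round(y,4));L.append((x,y,vx,vy))
def X(l,m):
    A=np.array([[l[2],-m[2]],[l[3],-m[3]]]);t=np.linalg.solve(A,[m[0]-l[0],m[1]-l[1]]);return np.array(l[:2])+t[0]*np.array(l[2:])
K=np.array([X(L[i],L[(i+1)%4]) for i in range(4)]);print(K.round(4).tolist(),K.mean(0).round(4),[round(np.linalg.norm(K[i]-K[i-1]),4) for i in range(4)])
b=K.mean(0);go((b[0],b[1],.065),.21+np.pi/2)
E
```

```text
0 ang 0.2295 res 0.00011 mid 0.6674 -0.099
1 ang 0.2311 res 0.0001 mid 0.6327 -0.1449
2 ang 0.2267 res 0.00039 mid 0.5593 -0.1208
3 ang 0.2291 res 0.00011 mid 0.6048 -0.073
[[0.6758000254631042, -0.1347000002861023], [0.5684000253677368, -0.1599999964237213], [0.5511999726295471, -0.08550000190734863], [0.6583999991416931, -0.060499999672174454]] [ 0.6134 -0.1102] [np.float32(0.0763), np.float32(0.1103), np.float32(0.0765), np.float32(0.1101)]
TCP [ 0.4663 -0.3475  0.0059] yaw -2.138 tilt [ 5.e-04  5.e-04 -1.e+00] -> slide [ -0.34 -27.92  -5.89] roll -0.777 q7 -1.12 t 18.0
```

Call:
move_arm --pt "0 0 -1" --pt "0 0 -2.5" --pt "0 -1 -4.5" --pt "0 -3 -6" --pt "0 -6 -6" --pt "0 -9.5 -6" --pt "-0.1 -13 -6" --pt "-0.2 -16.5 -6" --pt "-0.2 -20 -6" --pt "-0.3 -23 -6" --pt "-0.3 -25.5 -6" --pt "-0.3 -27 -6" --pt "-0.34 -27.9 -6" --pt "-0.34 -27.9 -6" --pt "-0.34 -27.9 -6" --pt "-0.34 -27.9 -6" --pt "-0.34 -27.9 -6" --roll '[0,0,0,-0.08,-0.16,-0.24,-0.32,-0.4,-0.48,-0.56,-0.64,-0.72,-0.796,-0.796,-0.796,-0.796,-0.796]'

```text
time: 19.7
position: [0.6126, -0.1117, 0.0658]
tool_rot: [3.121, 0.355, -0.0]
ft_force: [-0.1, -0.1, -3.8]
grip_width: 0.687
grip_force: 25.0
```

```bash
python3 - <<'E'
from h import *
print(monitor.get_state()['grip_width']*87)
c,im=snap("w9");R,p=toolR();go((.6134,-.1102,.013),.229+np.pi/2)
h=cv2.cvtColor(im,cv2.COLOR_BGR2HSV)
for b in blobs((h[...,0]>8)&(h[...,0]<30)&(h[...,1]>80)&(h[...,2]>60),15,(280,120,80,130)):
    x,y,w,hh=cv2.boundingRect(b);print(x,y,w,hh,"foot tool",(R.T@(plane(c,(x+w/2-.5,y),.006)-p)*1000).round(1),"top",(R.T@(plane(c,(x+w/2-.5,y+hh-1),.026)-p)*1000).round(1))
a=.229;print([proj(c,(.6134+.043*np.cos(a),-.1102+.043*np.sin(a),z)).round(1) for z in(.006,.026)])
E
```

```text
59.75457528329929
TCP [ 0.6127 -0.1115  0.0658] yaw -1.344 tilt [-1.e-04 -2.e-04 -1.e+00] -> slide [ 0.1  -0.11  5.28] roll -0.002 q7 -0.92 t 19.8
313 185 19 21 foot tool [49.1  0.1 59.8] top [41.3  0.1 39.8]
[array([319.5, 194.5]), array([319.4, 199.6])]
```

Call:
move_arm --pt "0.1 0 0.5" --pt "0.1 0 1.5" --pt "0.1 0 2.5" --pt "0.1 0 3" --pt "0.1 0 3.3" --pt "0.1 0 3.6" --pt "0.1 0 3.9" --pt "0.1 0 4.2" --pt "0.1 0 4.5" --pt "0.1 0 4.7" --pt "0.1 0 4.9" --pt "0.1 0 5.1" --pt "0.1 0 5.2" --pt "0.1 0 5.3" --pt "0.1 0 5.3" --pt "0.1 0 5.3" --roll '[0,0,0,0,0,0,0,0,0,0,0,0,0,0,0,0]'

```text
time: 21.35
position: [0.6141, -0.1104, 0.0128]
tool_rot: [-3.121, -0.359, -0.0]
ft_force: [0.1, 0.5, -2.3]
grip_width: 0.69
grip_force: 25.0
```

```bash
python3 - <<'E'
from h import *
s=monitor.get_state();print(s['ft_force'].round(1),s['torque'].round(2),s['grip_width']*87)
c,im=snap("w10");R,p=toolR();go((.6134,-.1102,.012),.229+np.pi/2)
h=cv2.cvtColor(im,cv2.COLOR_BGR2HSV)
for b in blobs((h[...,0]>8)&(h[...,0]<30)&(h[...,1]>80)&(h[...,2]>60),15,(280,120,80,130)):
    print(cv2.boundingRect(b),(R.T@(plane(c,cen(b),.026)-p)*1000).round(1))
E
```

```text
[ 0.1  0.5 -2.3] [-0.07  0.19  0.  ] 60.008778198312754
TCP [ 0.6141 -0.1104  0.0129] yaw -1.342 tilt [ 2.e-04  1.e-04 -1.e+00] -> slide [-0.06 -0.04  0.09] roll -0.0 q7 -0.89 t 21.4
(313, 202, 25, 29) [ 45.4   0.7 -13.1]
```

Call:
move_arm --pt "-0.03 0 0.05" --pt "-0.03 0 0.1" --pt "-0.03 0 0.14" --pt "-0.03 0 0.14" --pt "-0.03 0 0.14" --roll '[0,0,0,0,0]'

```text
time: 21.9
position: [0.6138, -0.1105, 0.0119]
tool_rot: [-3.121, -0.358, -0.0]
ft_force: [-3.2, 0.0, 4.4]
grip_width: 0.684
grip_force: 25.0
```

Call:
move_arm --pt "0 0 0" --pt "0 0 0" --pt "0 0 0" --pt "0 0 0" --pt "0 0 0" --pt "0 0 -0.2" --roll '[0,0,0,0,0,0]' --gripper 8.7

```text
time: 22.5
position: [0.6135, -0.1104, 0.0131]
tool_rot: [-3.121, -0.359, 0.001]
ft_force: [-0.4, 0.1, -0.2]
grip_width: 0.992
grip_force: 0.0
```

Call:
move_arm --pt "0 0 -1" --pt "0 0 -3" --pt "0 0 -6" --pt "0 0 -10" --pt "0 0 -14" --pt "0 0 -17" --pt "0 0 -18" --pt "0 0 -18" --pt "0 0 -18" --roll '[0,0,0,0,0,0,0,0,0]'

```text
time: 23.4
position: [0.613, -0.1101, 0.1922]
tool_rot: [-3.12, -0.359, 0.002]
ft_force: [-0.4, 0.6, -1.2]
grip_width: 1.0
grip_force: 0.0
```

```bash
python3 - <<'E'
from h import *
c,im=snap("w11");R,p=toolR();go((.6134,-.1102,.2),.229+np.pi/2)
tm=cams.get_image("top")[:,:,::-1].copy();cv2.imwrite("pics/top1.png",tm)
cv2.imwrite("pics/j1.png",np.hstack([cv2.resize(im[120:320,220:420],(400,400),interpolation=cv2.INTER_CUBIC),cv2.resize(tm[280:360,105:185],(400,400),interpolation=cv2.INTER_CUBIC)]))
# model corners projected on seated box
a=.229
for x,y,z in((48,30,.038),(48,-30,.038),(48,30,.07),(48,-30,.07)):
    X=(.6134+.001*(x*np.cos(a)-y*np.sin(a)),-.1102+.001*(x*np.sin(a)+y*np.cos(a)),z);print(x,y,z,proj(c,X).round(1))
# tip box blue in top view
h=cv2.cvtColor(tm,cv2.COLOR_BGR2HSV)
for b in blobs((h[...,0]>100)&(h[...,0]<130)&(h[...,1]>120),30,(100,270,90,90)): print(cv2.boundingRect(b),cv2.approxPolyDP(b,2,True)[:,0].tolist())
E
```

```text
TCP [ 0.6127 -0.11    0.1916] yaw -1.342 tilt [-2.8e-03  4.0e-04 -1.0e+00] -> slide [ 0.06  0.03 -0.84] roll -0.0 q7 -0.99 t 23.4
48 30 0.038 [282.7 172.9]
48 -30 0.038 [361.4 173. ]
48 30 0.07 [278.5 176.5]
48 -30 0.07 [365.9 176.6]
(143, 299, 23, 40) [[143, 299], [160, 324], [144, 338], [147, 338], [165, 323], [150, 301]]
```

```bash
python3 - <<'E'
from h import *
T=cal("top")
P=np.array([plane(T,q,.055)[:2] for q in((138,297),(120,311.4),(138,341),(157.4,326))])
d=P[3]-P[0]+P[2]-P[1];y=np.arctan2(d[1],d[0]);print(P.mean(0).round(4),"long yaw",y,[round(np.linalg.norm(P[i]-P[i-1]),4) for i in range(4)])
g=P.mean(0);go((g[0],g[1],.22),y+np.pi/2)
c,im=load("w11");h=cv2.cvtColor(im,cv2.COLOR_BGR2HSV);g=cv2.cvtColor(im,cv2.COLOR_BGR2GRAY)
print("row at col 300:",g[160:190,300].tolist());print("row at col 300 below",g[186:200,300].tolist())
for r in(190,230,260): print(r,g[r,272:296].tolist(),g[r,345:375].tolist())
E
```

```text
[0.4607 0.3241] long yaw -2.560268695222985 [np.float64(0.0608), np.float64(0.0384), np.float64(0.06), np.float64(0.0405)]
TCP [ 0.6126 -0.1101  0.1914] yaw -1.342 tilt [-3.2e-03  2.0e-04 -1.0e+00] -> slide [ -4.95 -45.74  -2.8 ] roll -0.352 q7 -0.99 t 23.5
row at col 300: [146, 93, 89, 91, 91, 91, 91, 91, 90, 86, 85, 104, 181, 201, 182, 173, 171, 172, 172, 172, 172, 172, 173, 173, 173, 173, 173, 173, 172, 149]
row at col 300 below [173, 173, 172, 149, 148, 166, 172, 173, 172, 172, 173, 172, 173, 173]
190 [199, 199, 199, 200, 199, 197, 189, 100, 92, 89, 99, 153, 148, 149, 148, 148, 148, 148, 148, 148, 149, 148, 148, 148] [148, 148, 147, 148, 148, 148, 148, 148, 148, 149, 148, 148, 149, 148, 141, 116, 87, 86, 84, 83, 85, 85, 85, 124, 190, 190, 191, 194, 196, 196]
230 [201, 201, 202, 202, 200, 202, 201, 192, 99, 103, 100, 112, 181, 198, 172, 173, 173, 172, 173, 173, 171, 170, 170, 170] [173, 173, 172, 169, 170, 170, 171, 172, 172, 172, 172, 173, 172, 163, 120, 85, 83, 81, 79, 81, 81, 97, 176, 194, 192, 193, 197, 197, 195, 192]
260 [104, 105, 104, 105, 103, 103, 102, 100, 97, 53, 47, 50, 97, 163, 171, 171, 166, 152, 152, 152, 153, 153, 152, 153] [152, 153, 153, 153, 152, 153, 152, 153, 153, 161, 172, 173, 169, 120, 46, 46, 44, 43, 42, 43, 51, 84, 101, 103, 106, 106, 105, 106, 124, 134]
```

Call:
move_arm --pt "-0.2 -2 -0.3" --pt "-0.5 -5 -0.8" --pt "-0.9 -8.5 -1.5" --pt "-1.3 -12.5 -2.2" --pt "-1.8 -17 -2.8" --pt "-2.3 -21.5 -2.8" --pt "-2.8 -26 -2.8" --pt "-3.3 -30.5 -2.8" --pt "-3.8 -35 -2.8" --pt "-4.2 -39 -2.8" --pt "-4.6 -42.5 -2.8" --pt "-4.8 -44.7 -2.8" --pt "-4.95 -45.7 -2.8" --pt "-4.95 -45.7 -2.8" --pt "-4.95 -45.7 -2.8" --pt "-4.95 -45.7 -2.8" --roll '[0,0,-0.05,-0.1,-0.15,-0.2,-0.25,-0.3,-0.35,-0.35,-0.35,-0.35,-0.35,-0.35,-0.35,-0.35]'

```text
time: 25.1
position: [0.4628, 0.3214, 0.2213]
tool_rot: [3.012, 0.892, -0.0]
ft_force: [2.0, -0.6, 0.2]
grip_width: 1.003
grip_force: 0.0
```

```bash
python3 - <<'E'
from h import *
c,im=snap("w12");R,p=toolR();go((.4607,.3241,.22))
h=cv2.cvtColor(im,cv2.COLOR_BGR2HSV)
for b in blobs((h[...,0]>100)&(h[...,0]<130)&(h[...,1]>110),80): print(cv2.boundingRect(b),cv2.contourArea(b),cv2.approxPolyDP(b,2.5,True)[:,0].tolist())
u,v=proj(c,(.4607,.3241,.03)).astype(int);print(u,v)
cv2.imwrite("pics/w12c.png",cv2.resize(im[v-75:v+75,u-100:u+100],(800,600),interpolation=cv2.INTER_CUBIC))
E
```

```text
TCP [0.4628 0.3216 0.2214] yaw -0.995 tilt [ 2.e-04 -2.e-04 -1.e+00] -> slide [-0.04 -0.33  0.14] roll 0 q7 -1.58 t 25.1
(285, 182, 51, 5) 116.5 [[335, 183], [285, 186]]
317 226
```

View pics/w12c.png

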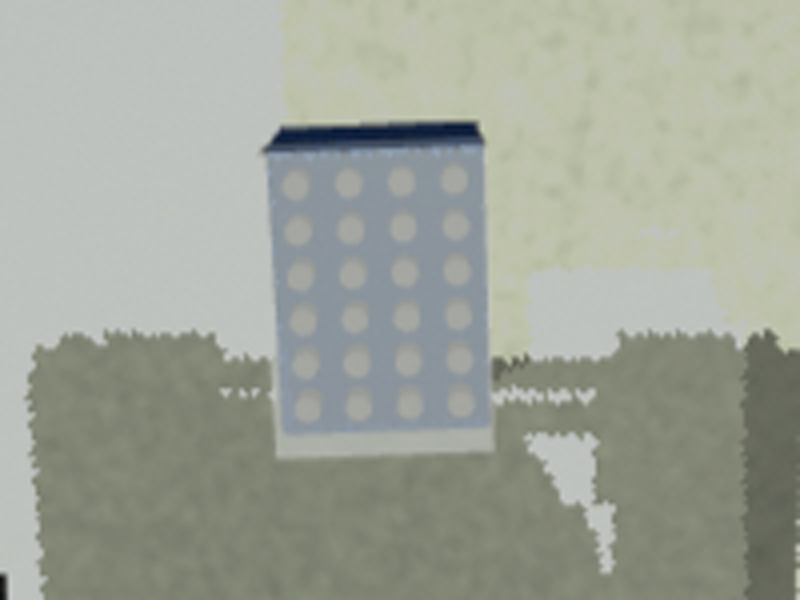

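```bash
python3 - <<'E'
from h import *
c,im=load("w12");R,p=toolR();f=lambda x,y:(217+x/4-.4,151+y/4-.4)
P=np.array([plane(c,f(*q),.055)[:2] for q in((266,152),(484,146),(493,450),(275,458))]);F=[plane(c,f(*q),0)[:2] for q in((282,130),(478,123))]
tl=lambda X:((R.T@np.r_[np.array(X)-p[:2],0])[:2]*1000).round(1)
print([tl(x) for x in P],[tl(x) for x in F],[round(np.linalg.norm(P[i]-P[i-1]),4) for i in range(4)])
d=P[0]-P[3]+P[1]-P[2];y=np.arctan2(d[1],d[0]);e=P[1]-P[0]+P[2]-P[3];y2=np.arctan2(e[1],e[0])+np.pi/2;fe=F[1]-F[0];print("yaw long",y,"from ends",y2,np.arctan2(fe[1],fe[0])+np.pi/2,P.mean(0).round(4))
T=cal("top")
for t,q in(((138,297),3),((120,311.4),2),((138,341),1),((157.4,326),0)):
  print([tri([(T,t),(c,f(*((266,152),(484,146),(493,450),(275,458))[k]))])[1].round(3) for k in range(4)],[tri([(T,t),(c,f(*((266,152),(484,146),(493,450),(275,458))[k]))])[0][2].round(3) for k in range(4)])
go((*P.mean(0),.02),y+np.pi/2)
E
```

```text
[array([ 35.5, -30.5]), array([36.8, 13.1]), array([-26.6,  15.7]), array([-28.4, -30.1])] [array([ 34.5, -31.7]), array([36.1, 13.9])] [np.float64(0.064), np.float64(0.0436), np.float64(0.0635), np.float64(0.0459)]
yaw long 0.5998468842248256 from ends 0.6097402628868435 0.6120928291773406 [0.4621 0.3306]
[np.float64(0.018), np.float64(0.001), np.float64(0.016), np.float64(0.032)] [np.float64(-0.007), np.float64(0.044), np.float64(0.126), np.float64(0.116)]
[np.float64(0.001), np.float64(0.015), np.float64(0.002), np.float64(0.016)] [np.float64(0.032), np.float64(0.093), np.float64(0.149), np.float64(0.129)]
[np.float64(0.021), np.float64(0.039), np.float64(0.016), np.float64(0.002)] [np.float64(-0.074), np.float64(0.038), np.float64(0.089), np.float64(0.044)]
[np.float64(0.002), np.float64(0.025), np.float64(0.0), np.float64(0.02)] [np.float64(-0.156), np.float64(-0.038), np.float64(0.05), np.float64(0.016)]
TCP [0.4628 0.3216 0.2214] yaw -0.995 tilt [ 2.e-04 -2.e-04 -1.e+00] -> slide [ 0.43 -0.8  20.14] roll -0.024 q7 -1.58 t 25.1
```

Call:
move_arm --pt "0.2 -0.4 3" --pt "0.4 -0.83 7" --pt "0.4 -0.83 10" --pt "0.4 -0.83 13" --pt "0.4 -0.83 16" --pt "0.4 -0.83 18.5" --pt "0.4 -0.83 20" --pt "0.4 -0.83 20.6" --pt "0.4 -0.83 20.6" --pt "0.4 -0.83 20.6" --roll '[-0.03,-0.03,-0.03,-0.03,-0.03,-0.03,-0.03,-0.03,-0.03,-0.03]'

```text
time: 26.15
position: [0.4617, 0.333, 0.0166]
tool_rot: [-2.997, -0.941, -0.003]
ft_force: [1.0, 0.1, -0.7]
grip_width: 1.0
grip_force: 0.0
```

Call:
move_arm --pt "0 0 0" --pt "0 0 0" --pt "0 0 0" --pt "0 0 0" --pt "0 0 0" --pt "0 0 0" --pt "0 0 0" --pt "0 0 0" --pt "0 0 0" --roll '[0,0,0,0,0,0,0,0,0]' --gripper 0 --squeeze 12

```text
time: 27.05
position: [0.4609, 0.3323, 0.0154]
tool_rot: [2.997, 0.941, 0.0]
ft_force: [0.5, -1.0, 1.4]
grip_width: 0.526
grip_force: 12.0
```

```bash
python3 - <<'E'
from h import *
print(monitor.get_state()['grip_width']*87)
c,im=snap("w13");R,p=toolR();go((.6134,-.1102,p[2]+.07),.229+np.pi/2)
h=cv2.cvtColor(im,cv2.COLOR_BGR2HSV)
for b in blobs((h[...,0]>100)&(h[...,0]<130)&(h[...,1]>110),80,(200,120,240,230)):
    print(cv2.boundingRect(b),cv2.contourArea(b));a=cv2.approxPolyDP(b,3,True)[:,0]
    for q in a: print(q,"z0",(R.T@(plane(c,q,0)-p)*1000).round(1)[:2],"z55",(R.T@(plane(c,q,.055)-p)*1000).round(1)[:2])
E
```

```text
45.76237589022947
TCP [0.4609 0.3323 0.0154] yaw -0.962 tilt [ 3.e-04 -2.e-04 -1.e+00] -> slide [-12.78  45.03  -6.99] roll 0.38 q7 -1.46 t 27.1
(259, 237, 124, 23) 2456.5
[259 257] z0 [ 21.9 -28.6] z55 [ 37.6 -20. ]
[382 259] z0 [21. 27.] z55 [37.  18.3]
[370 237] z0 [31.2 21.2] z55 [44.1 14.4]
[271 237] z0 [ 31.2 -22.9] z55 [ 44.  -16.1]
```

Call:
move_arm --pt "0 0 -1.5" --pt "0 0 -4" --pt "0 0 -7" --pt "-0.3 1 -9.5" --pt "-1 3.5 -10.5" --pt "-2 7 -10.5" --pt "-3.1 11 -10.5" --pt "-4.2 15 -10.5" --pt "-5.4 19 -10.5" --pt "-6.5 23 -10.5" --pt "-7.6 27 -10.5" --pt "-8.7 31 -10.5" --pt "-9.9 35 -10.5" --pt "-11 39 -10.5" --pt "-11.8 42 -10.5" --pt "-12.4 44 -10.5" --pt "-12.7 45.1 -10" --pt "-12.7 45.1 -9" --pt "-12.7 45.1 -8" --pt "-12.7 45.1 -7" --roll '[0,0,0,0,0.04,0.08,0.12,0.16,0.2,0.24,0.28,0.32,0.36,0.38,0.38,0.38,0.38,0.38,0.38,0.38]'

```text
time: 29.1
position: [0.6137, -0.1079, 0.0837]
tool_rot: [-3.119, -0.361, 0.002]
ft_force: [-0.2, 1.3, -0.6]
grip_width: 0.523
grip_force: 12.0
```

Call:
move_arm --pt "0 0 0.5" --pt "0 0 1.2" --pt "0 0 1.8" --pt "0 0 2.3" --pt "0 0 2.6" --pt "0 0 2.8" --pt "0 0 2.8" --pt "0 0 2.8" --roll '[0,0,0,0,0,0,0,0]'

```text
time: 29.9
position: [0.6146, -0.1102, 0.0576]
tool_rot: [3.121, 0.358, 0.001]
ft_force: [-0.5, -0.2, -2.7]
grip_width: 0.526
grip_force: 12.0
```

```bash
python3 - <<'E'
from h import *
s=monitor.get_state();print(s['ft_force'].round(1),s['grip_width']*87)
c,im=snap("w14");R,p=toolR();go((.6144,-.1103,.0536),.229+np.pi/2)
h=cv2.cvtColor(im,cv2.COLOR_BGR2HSV);g=cv2.cvtColor(im,cv2.COLOR_BGR2GRAY)
for b in blobs((h[...,0]>100)&(h[...,0]<130)&(h[...,1]>110),80,(200,120,240,230)):
    print(cv2.boundingRect(b));a=cv2.approxPolyDP(b,3,True)[:,0]
    for q in a: print(q,(R.T@(plane(c,q,p[2]-.0154)-p)*1000).round(1)[:2])
u,v=proj(c,p+R@[.048,-.018,0]+np.array([0,0,.038-p[2]])).astype(int);print("expect vial-box end at",u,v,g[v-15:v+16,u].tolist())
for s_ in(-1,1):
    u,v=proj(c,p+R@[.040,s_*.030,0]+np.array([0,0,.038-p[2]])).astype(int);print("side",s_,u,v,g[v,u-15:u+16].tolist())
E
```

```text
[-0.5 -0.2 -2.7] 45.72741788605609
TCP [ 0.6146 -0.1102  0.0576] yaw -1.342 tilt [ 6.e-04  0.e+00 -1.e+00] -> slide [-0.03  0.01  0.4 ] roll -0.0 q7 -0.92 t 29.9
(259, 237, 123, 22)
[259 257] [ 21.5 -28.6]
[381 258] [21.1 26.5]
[370 237] [30.8 21.2]
[271 237] [ 30.8 -22.9]
expect vial-box end at 281 197 [100, 101, 100, 100, 100, 100, 101, 96, 95, 95, 96, 95, 95, 100, 127, 134, 184, 197, 196, 197, 196, 197, 197, 196, 196, 197, 197, 195, 196, 196, 197]
side -1 255 214 [221, 221, 221, 221, 221, 221, 222, 222, 221, 221, 221, 220, 212, 93, 153, 189, 192, 212, 215, 195, 196, 196, 195, 197, 197, 196, 196, 196, 196, 196, 196]
side 1 389 215 [196, 197, 195, 196, 196, 197, 196, 197, 196, 199, 209, 187, 184, 142, 94, 92, 93, 94, 92, 94, 91, 126, 219, 218, 217, 218, 217, 217, 216, 217, 218]
```

Call:
move_arm --pt "0.07 0 0.1" --pt "0.07 0 0.2" --pt "0.07 0 0.3" --pt "0.07 0 0.4" --pt "0.07 0 0.42" --pt "0.07 0 0.42" --pt "0.07 0 0.42" --roll '[0,0,0,0,0,0,0]'

```text
time: 30.65
position: [0.6152, -0.1099, 0.0535]
tool_rot: [-3.121, -0.359, -0.0]
ft_force: [-1.1, 0.3, 2.7]
grip_width: 0.528
grip_force: 12.0
```

Call:
move_arm --pt "0 0 0" --pt "0 0 0" --pt "0 0 0" --pt "0 0 0" --pt "0 0 0" --pt "0 0 0" --roll '[0,0,0,0,0,0]' --gripper 8.7

```text
time: 31.25
position: [0.6151, -0.1099, 0.0531]
tool_rot: [-3.121, -0.359, -0.0]
ft_force: [-0.2, -0.0, -0.4]
grip_width: 0.96
grip_force: 0.0
```

Call:
move_arm --pt "0 0 -0.7" --pt "0 0 -2" --pt "0 0 -4.5" --pt "0 0 -8" --pt "0 0 -12" --pt "0 0 -16" --pt "0 0 -18" --pt "-4 0 -19" --pt "-8 0 -19" --pt "-8 0 -19" --pt "-8 0 -19" --roll '[0,0,0,0,0,0,0,0,0,0,0]'

```text
time: 32.35
position: [0.5371, -0.1283, 0.2446]
tool_rot: [-3.119, -0.357, -0.005]
ft_force: [-0.2, 0.7, 0.3]
grip_width: 0.999
grip_force: 0.0
```

```bash
python3 - <<'E'
from h import *
c,im=snap("w15")
s=cams.get_image("scene")[:,:,::-1].copy();cv2.imwrite("pics/scene1.png",s)
t=cams.get_image("top")[:,:,::-1].copy()
cv2.imwrite("pics/fin.png",np.hstack([cv2.resize(s[140:420,190:470],(400,400),interpolation=cv2.INTER_CUBIC),cv2.resize(im[40:340,170:470],(400,400),interpolation=cv2.INTER_CUBIC)]))
print(monitor.get_state()['time'],monitor.get_state()['ft_force'].round(1))
E
```

```text
32.5 [ 0.2 -0.4  1.1]
```

View pics/fin.png

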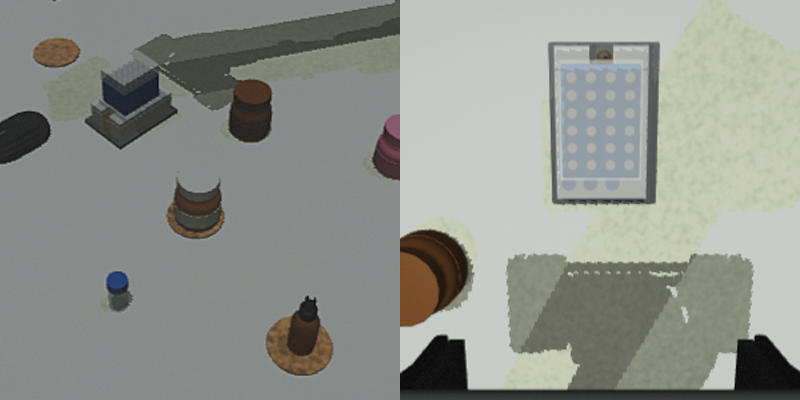

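The final view shows the jar upright on the middle coaster and the dropper upright on the left one. The vial box is seated around the pin with the tip box square on top, and the mouse and vial are where they were.

```bash
python3 -c "
from bench import workorder;print(workorder.close_job())"
```

```text
the job is handed in; nothing more can be done
None
```

The job is handed in at about 32.5 s of robot time: the jar is on the middle coaster, the dropper is on the leftmost one, the vial box is seated around the pin, and the tip box is square on top; the hand-in gave no verdict.

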